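Coast test and parking of the washroom carousel

ROBOT

A 6-joint arm with a two-finger parallel gripper is mounted at the origin on the work surface. World frame = base frame: x ahead of the robot, y to its left, z up, the work surface at z = 0. Lengths are in m, angles in degrees, forces in N, time in s.
With the tool pointing down it reaches from about 0.3 to 0.75 m from the base axis. Payload 8.5 kg.
Tool frame: the origin (TCP) lies between the finger pads, 19 mm behind the fingertips; this is the grasp point; z points along the fingers, y is the line along which they close (so a half turn about z gives the same grasp; the last joint's range is limited). The gripper opens to 85 mm and grips with 20 to 120 N. Pads are 22 mm wide; open, the fingers measure 114 mm over their backs; the gripper's body (76 mm by 85 mm) begins 54 mm behind the grasp point. The pads swing forward as they close: fully open they stand 13 mm farther back than shut.
Start: joints at [-89.341, 21.807, 74.336, -0, 83.858, -12.336], TCP at [0.124, -0.536, 0.25] pointing down, gripper open.
Joint ranges: [-178.18, 178.18], [-50.72, 133.34], [12.68, 142.11], [-81.47, 261.47], [9.98, 163.14], [-165.26, 165.26]. Speed limits (degrees/s): [136.94, 136.94, 180, 180, 180, 180].

INTERFACE

Orientations are given as a 3x3 rotation matrix whose columns are the frame's x, y, z axes.
In Python, from rig import env gives the robot as it stands. The module is installed in compiled form; this text tells all that it offers.
- The arm moves only by the tool jog_arm, never from a script. Its argument "targets" is a list of rows, each a list of 6 numbers: the shift along the tool's x, y, z in cm, then the turn, a rotation vector about the tool's x, y, z in degrees. A call has 1 to 8 rows; each row is the pose to reach, as a shift and turn from the pose commanded when the call began, along the tool's axes at that moment; what a row does not reach only later rows make up. A row lasts 1/12 s, in which the tool goes at most 41.7 mm and 7.16 degrees, less where a joint would pass 70% of its speed; a pose out of reach is approached as far as the arm can. A call with a gripper value outside its range is refused whole. "hand" is the opening, from 0 (shut) to 1 (fully open), set as the call begins (left out, the last holds). The fingers move at their own pace and stop on an object; "newtons" is the grip in N (left out, the last holds). Time passes only in rows, so rows that repeat a pose let the fingers close. It gives the time, the measured TCP pose, the force, the opening and the grip force at its end, in the units of the state.
- env.observe(): the state, without advancing time (a new reading comes with each control period).
- env.get_image(name): name is "scene" or "top"; returns a dict with "frame" (400x640x3 uint8, red, green, blue), "depth" (400x640 float32, m along the optical axis (not along the pixel's ray), 0 where there is no reading), "fovy" (degrees; the focal length in pixels is half the picture's height over the tangent of half this angle, whatever the lens; pixels are square), "cx", "cy" (the principal point, pixels), "cam_to_world" (4x4, takes a point from camera to world coordinates). Camera axes: x right, y down, z forward; pixel columns grow to the right and rows downward; lengths in m; the calibration is good to about 2 mm. A picture is of the moment at which its call begins.
- env.close_job(): hands the job in; it is judged then, once.
Trained networks look in the newest picture that a camera, given by its name, has taken for a name from the list of things; names that differ only in an ending like _2 or _b are one class to them, and where a whole thing is asked for, a point or a joint stands for the part that bears it (a point fixed in the world has none). Each returns a list of dicts, best first, with "score" (0 to 1); they miss things now and then, are a little off and sometimes report something else, mostly with a low value. They report only what shows in the picture. A call takes as long as a camera call. They do not tell look-alikes from the thing itself.
- env.regions_of(camera, target): "pixels" (400x640 bool, what is visible of it) and "point" ([row, column] in pixels, amid what is visible of it).
The state is a dict: "time_s": time; "q": joint angles; "qvel": joint speeds; "joint_efforts": joint torques, N m; "position": TCP position; "tool_rot": TCP orientation; "ft_force": force on the tool from outside, world axes, zero at the start; "wrist_torque": the same for the moment, N m; "grip_width": finger opening in m; "gripper_force": force on a finger pad.
Only numpy, scipy, OpenCV 4.12 (cv2) and the standard library are available. Lean on these libraries where they do the work, as an engineer would, in place of code of your own. Each camera call takes 0.05 s, during which the arm holds its last target. There are 200 camera calls.

TASK

Check that the refitted toiletries carousel runs freely: set its tray turning by the knob, let go, and while it coasts by itself at no less than one turn in 20 seconds (and at no time faster than one in 2) keep the open fingers around or just above the moving knob, the point midway between them within 25 mm of the knob's axis and not touching anything of the carousel, for five seconds without a break. Then bring the tray to rest with the knob in line with the upright nib of the stand, let go and draw back. The soap box and the cup riding on the tray must stay upright and in place on it, and everything else on the shelf must be left alone.

Things in the scene. Friction and masses are not known exactly. Their poses are not given: they have to be found in the camera images.
- stand: Fixed steel stand under the carousel, a flat disc 150 mm across with a bar 22 mm wide running out to the nib along its own -x. Origin on the turning axis, at the shelf surface (z = 0); its z is up. It carries the round wooden tray: 270 mm outer diameter, underside 24 mm, inner floor 40 mm and rim 48 mm above the shelf.
- nib (a point): Top of the upright steel nib at the end of the stand's bar, 158 mm from the turning axis along the stand's -x and 55 mm above the shelf; the nib is 18 mm wide and 8 mm thick and stands just outside the tray's rim. It does not move with the tray.
- carousel (a joint): Angle of the tray in rad, anticlockwise from above positive; turns either way without a stop. 0 or any whole turn (6.283): knob in line with the nib. Nominal tray 2.6 kg, inertia about 0.025 kg m2 with riders (each episode 0.7 to 1.4 times); viscous drag 0.002 N m s/rad, dry friction 0.0006 N m: pushed to 1 rad/s it coasts above 0.31 rad/s for 6.5 s or more.
- knob (a point): Centre of the white plastic knob of the tray: an upright cylinder 30 mm in diameter and 40 mm tall on a thin steel rod (14 mm), 110 mm from the turning axis, its centre 150 mm and its top 170 mm above the shelf. It moves with the tray and can be gripped from above or pushed sideways in any direction along the circle.
- soap_box: Closed grey plastic soap box 93 x 63 x 35 mm lying loose on the tray near its axis (0.12 kg, top 75 mm above the shelf). Origin at the centre of its underside, x along its length, z up.
- bamboo_cup: Open bamboo cup 60 mm in diameter and 66 mm tall standing loose on the tray beside the soap box, near the axis (0.08 kg, rim 106 mm above the shelf). Origin at the centre of its underside, z up.
- tumbler: Glass tumbler, 72 mm rim diameter, 105 mm tall, on the shelf to the left; leave alone. Origin at the centre of its underside.
- cap_case: Closed round white plastic shower cap case, 104 mm across and 36 mm tall, on the shelf to the right; leave alone. Origin at the centre of its underside.
- shampoo: White plastic bottle 60 mm in diameter and 170 mm tall on the shelf to the right; leave alone. Origin at the centre of its underside.
- cream_jar: White ceramic jar 64 mm in diameter and 55 mm tall on the shelf to the left; leave alone. Origin at the centre of its underside.
- brush: Brush lying on the shelf to the right; leave alone. Origin near its middle, underside.
There are look-alikes about, which are no part of the job. There is more than one size of the soap_box; the one meant has the size given above.

How it is judged:
By the outcome, as a careful person would: the job done as asked, in the order asked, and still so for the second after the job is handed in, with the robot touching nothing.
It also fails if it takes over 67 s, if anything falls off the work surface, if the arm or the gripper's body presses on something with over 40 N, if the wrist force passes 120 N, or if a joint passes its speed limit or range.

## Working session

There is one attempt and no reset: what is moved stays moved. The work goes in short steps, Python scripts to look and compute and a tool call to move; the robot and the scene stay as the last step left them, time stands still between calls to the robot, and variables do not carry over. Pictures are saved under pics/ and viewed, at most 10 in all, crops included, and the job is handed in when it is done.

Besides the shell and the picture viewer there is one more tool, called as name([rows], argument=value, ...), one row to a line, values as JSON. jog_arm: Moves the arm, as the interface text tells. Its arguments: {"type":"object","properties":{"targets":{"type":"array","items":{"type":"array","items":{"type":"number"}}},"hand":{"type":"number"},"newtons":{"type":"number"}},"required":["targets"]}

```bash
mkdir -p pics; cat > h.py <<'E'
import numpy as np, cv2
from rig import env
def cloud(im):
    f=200/np.tan(np.radians(im["fovy"]/2)); v,u=np.mgrid[0:400,0:640]; d=im["depth"]
    P=np.stack([(u-im["cx"])/f*d,(v-im["cy"])/f*d,d,np.ones_like(d)],-1)@im["cam_to_world"].T
    P=P[...,:3]; P[d==0]=np.nan; return P
E
python3 - <<'E'
from h import *
o=env.observe(); print({k:np.round(v,3).tolist() for k,v in o.items()})
fr=[]
for c in ["top","scene"]:
    im=env.get_image(c); fr.append(im["frame"]); P=cloud(im); np.save(c+".npy",P)
    print(c,np.round(im["cam_to_world"],2).tolist())
    for n in ["knob","nib","stand","soap_box","bamboo_cup","tumbler","cap_case","shampoo","cream_jar","brush"]:
        for r in env.regions_of(c,n)[:3]:
            Q=P[r["pixels"]]; Q=Q[~np.isnan(Q[:,0])]
            if len(Q): print(n,round(r["score"],2),r["point"],len(Q),np.round(np.median(Q,0),3),"lo",np.round(np.percentile(Q,2,0),3),"hi",np.round(np.percentile(Q,98,0),3))
for c,f in zip(["top","scene"],fr): cv2.imwrite(f"pics/{c}1.png",f[...,::-1])
E
```

```text
{'time_s': 0.0, 'q': [-89.341, 21.842, 74.385, 0.0, 83.858, -12.335], 'qvel': [-0.041, 0.013, 0.013, 0.067, -0.045, -0.06], 'joint_efforts': [-0.002, -44.847, -23.128, -0.0, 0.005, 0.0], 'position': [0.124, -0.536, 0.249], 'tool_rot': [[0.974, 0.225, -0.0], [0.225, -0.974, 0.001], [0.0, -0.001, -1.0]], 'ft_force': [0.471, -0.294, 0.714], 'wrist_torque': [0.01, -0.084, -0.01], 'gripper_force': 0.0, 'grip_width': 0.085}
top [[0.03, -0.99, 0.17, 0.21], [-1.0, -0.03, -0.0, -0.01], [0.01, -0.17, -0.99, 1.69], [0.0, 0.0, 0.0, 1.0]]
knob 0.84 [180.8, 320.9] 4174 [ 0.567 -0.     0.041] lo [ 0.453 -0.125  0.032] hi [0.701 0.119 0.145]
stand 0.7 [181.3, 315.8] 4033 [0.566 0.002 0.041] lo [ 0.45  -0.125  0.032] hi [0.699 0.116 0.111]
soap_box 0.72 [171.1, 398.6] 260 [ 0.611 -0.273  0.025] lo [ 0.58  -0.305  0.003] hi [ 0.644 -0.246  0.036]
soap_box 0.57 [178.9, 331.8] 522 [ 0.57  -0.041  0.075] lo [ 0.527 -0.073  0.053] hi [ 0.616 -0.009  0.084]
soap_box 0.49 [256.4, 372.0] 67 [ 0.314 -0.178  0.05 ] lo [ 0.307 -0.203  0.04 ] hi [ 0.322 -0.15   0.059]
bamboo_cup 0.69 [168.0, 307.7] 316 [0.601 0.
[... 1730 characters left out ...]
03.2] 603 [ 0.675 -0.39   0.089] lo [ 0.643 -0.466  0.002] hi [ 0.699 -0.377  0.171]
tumbler 0.69 [299.3, 412.8] 862 [0.468 0.403 0.071] lo [0.435 0.372 0.008] hi [0.502 0.436 0.107]
tumbler 0.55 [352.6, 372.5] 598 [0.658 0.427 0.054] lo [0.626 0.399 0.008] hi [0.679 0.452 0.059]
cap_case 0.76 [170.9, 251.0] 518 [ 0.512 -0.362  0.033] lo [ 0.453 -0.417 -0.   ] hi [ 0.555 -0.326  0.039]
shampoo 0.89 [173.6, 202.4] 570 [ 0.675 -0.389  0.087] lo [ 0.645 -0.413  0.006] hi [ 0.699 -0.377  0.17 ]
cream_jar 0.77 [353.9, 370.7] 600 [0.658 0.427 0.054] lo [0.625 0.399 0.008] hi [0.679 0.453 0.059]
brush 0.75 [158.1, 276.8] 281 [ 0.374 -0.376  0.017] lo [ 0.318 -0.505 -0.001] hi [ 0.412 -0.312  0.023]
```

```bash
python3 - <<'E'
from h import *
from scipy.optimize import least_squares
for c in ["top","scene"]:
    P=np.load(c+".npy"); 
    r=np.hypot(P[...,0]-.576,P[...,1])
    m=(r<.15)&(P[...,2]>.125)&(P[...,2]<.185); Q=P[m]; print(c,"knob",len(Q),np.round([Q.mean(0),Q.min(0),Q.max(0)],3).tolist())
    t=Q[Q[:,2]>.163]; print("top",len(t),t[:, :2].mean(0) if len(t) else "")
    # knob cylinder fit
    s=Q[(Q[:,2]<.165)]
    if len(s)>5: print("cyl",least_squares(lambda p:np.hypot(s[:,0]-p[0],s[:,1]-p[1])-.015,Q[:,:2].mean(0),loss="soft_l1",f_scale=.002).x)
    m=(r<.16)&(r>.09)&(abs(P[...,2]-.046)<.006); Q=P[m]
    f=least_squares(lambda p:np.maximum(np.hypot(Q[:,0]-p[0],Q[:,1]-p[1])-.135,0)*20+0*p[0],[.576,0])
    # rim ring fit
    R=P[(abs(P[...,2]-.048)<.003)&(r>.12)&(r<.145)]
    g=least_squares(lambda p:np.hypot(R[:,0]-p[0],R[:,1]-p[1])-p[2],[.576,0,.131],loss="soft_l1",f_scale=.002); print("rim",len(R),g.x)
    C=g.x[:2]
    r=np.hypot(P[...,0]-C[0],P[...,1]-C[1])
    N=P[(r>.142)&(r<.18)&(P[...,2]>.012)&(P[...,2]<.07)]; print("nib",len(N),np.round(np.c_[N,np.hypot(N[:,0]-C[0],N[:,1]-C[1])],3)[:25].tolist())
    im=cv2.imread(f"pics/{c}1.png")
    cr=im[110:250,230:410] if c=="top" else im[150:320,190:390]
    cv2.imwrite(f"pics/{c}crop.png",cv2.resize(cr,None,fx=3.5,fy=3.5,interpolation=cv2.INTER_CUBIC))
E
```

```text
top knob 93 [[0.638, -0.092, 0.164], [0.626, -0.106, 0.131], [0.654, -0.078, 0.176]]
top 67 [ 0.64024633 -0.09271756]
cyl [ 0.64181498 -0.0927293 ]
rim 278 [ 0.57641497 -0.00310258  0.13084136]
nib 30 [[0.725, -0.031, 0.013, 0.152], [0.677, 0.116, 0.016, 0.156], [0.594, -0.172, 0.012, 0.17], [0.556, 0.174, 0.012, 0.178], [0.484, -0.119, 0.014, 0.148], [0.435, 0.026, 0.016, 0.144], [0.436, 0.016, 0.016, 0.142], [0.433, 0.016, 0.013, 0.145], [0.423, 0.028, 0.058, 0.157], [0.423, 0.025, 0.057, 0.156], [0.424, 0.022, 0.053, 0.155], [0.423, 0.018, 0.059, 0.155], [0.432, -0.079, 0.016, 0.164], [0.421, 0.028, 0.051, 0.159], [0.419, 0.025, 0.061, 0.159], [0.421, 0.022, 0.051, 0.158], [0.42, 0.018, 0.058, 0.158], [0.42, 0.015, 0.058, 0.157], [0.418, 0.028, 0.048, 0.162], [0.417, 0.025, 0.051, 0.161], [0.417, 0.021, 0.054, 0.161], [0.418, 0.018, 0.048, 0.16], [0.418, 0.015, 0.051, 0.16], [0.422, 0.012, 0.018, 0.155], [0.418, 0.029, 0.019, 0.162]]
scene knob 130 [[0.646, -0.086, 0.158], [0.63, -0.106, 0.13], [0.658, -0.076, 0.175]]
top 64 [ 0.64452044 -0.0898428 ]
cyl [ 0.64207465 -0.09344179]
rim 296 [ 0.57877288 -0.00259302  0.13207211]
nib 49 [[0.423, 0.012, 0.052, 0.156], [0.423, 0.016, 0.056, 0.157], [0.421, 0.02, 0.058, 0.159], [0.426, 0.015, 0.052, 0.154], [0.424, 0.018, 0.053, 0.156], [0.421, 0.019, 0.052, 0.16], [0.419, 0.023, 0.054, 0.161], [0.426, 0.015, 0.047, 0.154], [0.425, 0.02, 0.051, 0.155], [0.427, 0.026, 0.057, 0.155], [0.424, 0.027, 0.056, 0.158], [0.42, 0.028, 0.054, 0.162], [0.424, 0.014, 0.039, 0.156], [0.426, 0.021, 0.047, 0.154], [0.427, 0.026, 0.052, 0.155], [0.425, 0.03, 0.054, 0.157], [0.421, 0.03, 0.051, 0.161], [0.424, 0.014, 0.034, 0.156], [0.425, 0.02, 0.041, 0.155], [0.429, 0.028, 0.051, 0.153], [0.423, 0.028, 0.046, 0.158], [0.42, 0.03, 0.046, 0.162], [0.427, 0.017, 0.034, 0.153], [0.425, 0.02, 0.036, 0.155], [0.427, 0.027, 0.042, 0.155]]
```

View pics/scene1.png

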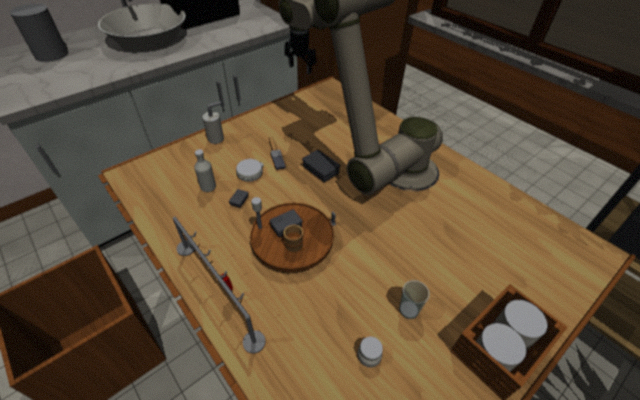

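View pics/topcrop.png

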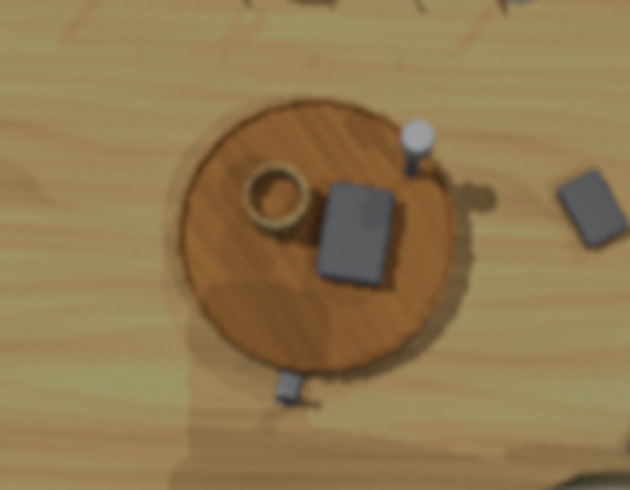

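The scene picture shows the tray at about (290,238), the knob at (257,205), the nib at (333,217), and a rail beyond the tray. The top crop shows the knob at the upper right, the nib at the lower left, and the cup left of the box. The measured radii, 0.111 m for the knob and 0.157 m for the nib, agree with the given sizes.

```bash
python3 - <<'E'
from h import *
C=np.array([.5775,-.003])
for c in ["top","scene"]:
    P=np.load(c+".npy"); r=np.hypot(P[...,0]-C[0],P[...,1]-C[1])
    m=(P[...,2]>.09)&(r>.14)&(r<.4)&(P[...,2]<.6); Q=P[m]
    # coarse histogram of tall stuff
    k,n=np.unique(np.round(Q[:,:2]/.06).astype(int),axis=0,return_counts=True)
    print(c,[(round(a*.06,2),round(b*.06,2),int(j),round(float(Q[(np.round(Q[:,:2]/.06).astype(int)==[a,b]).all(1)][:,2].max()),2)) for (a,b),j in zip(k,n) if j>3])
E
```

```text
top [(np.float64(0.18), np.float64(-0.12), 138, 0.58), (np.float64(0.18), np.float64(-0.06), 178, 0.44), (np.float64(0.18), np.float64(0.0), 229, 0.29), (np.float64(0.18), np.float64(0.06), 132, 0.2), (np.float64(0.24), np.float64(-0.12), 718, 0.6), (np.float64(0.24), np.float64(-0.06), 593, 0.48), (np.float64(0.24), np.float64(0.0), 434, 0.33), (np.float64(0.24), np.float64(0.06), 276, 0.2), (np.float64(0.3), np.float64(-0.12), 106, 0.59), (np.float64(0.3), np.float64(-0.06), 101, 0.43), (np.float64(0.3), np.float64(0.0), 195, 0.28), (np.float64(0.3), np.float64(0.06), 107, 0.2), (np.float64(0.48), np.float64(0.36), 26, 0.11), (np.float64(0.66), np.float64(-0.42), 25, 0.13), (np.float64(0.66), np.float64(-0.36), 57, 0.13), (np.float64(0.84), np.float64(-0.18), 82, 0.16), (np.float64(0.84), np.float64(-0.12), 74, 0.17), (np.float64(0.84), np.float64(-0.06), 79, 0.16), (np.float64(0.84), np.float64(0.0), 53, 0.16), (np.float64(0.84), np.float64(0.06), 128, 0.16), (np.float64(0.84), np.float64(0.12), 73, 0.16), (np.float64(0.84), np.float64(0.18), 85, 0.16)]
scene [(np.float64(0.18), n
[... 342 characters left out ...]
t64(-0.18), 340, 0.6), (np.float64(0.3), np.float64(-0.12), 753, 0.6), (np.float64(0.3), np.float64(-0.06), 695, 0.44), (np.float64(0.3), np.float64(0.0), 565, 0.29), (np.float64(0.3), np.float64(0.06), 355, 0.2), (np.float64(0.48), np.float64(0.36), 51, 0.11), (np.float64(0.66), np.float64(-0.42), 14, 0.13), (np.float64(0.66), np.float64(-0.36), 80, 0.12), (np.float64(0.84), np.float64(-0.18), 83, 0.16), (np.float64(0.84), np.float64(-0.12), 79, 0.16), (np.float64(0.84), np.float64(-0.06), 86, 0.16), (np.float64(0.84), np.float64(0.0), 73, 0.16), (np.float64(0.84), np.float64(0.06), 156, 0.16), (np.float64(0.84), np.float64(0.12), 107, 0.16), (np.float64(0.84), np.float64(0.18), 145, 0.16)]
```

jog_arm([
  [0,0,0,0,0,6.5],
  [0,0,0,0,0,13],
  [0,0,0,0,0,13],
], hand=1)

```text
time_s: 1.35
position: [0.1237, -0.5359, 0.2501]
tool_rot: [[1.0, -0.004, -0.0], [-0.004, -1.0, -0.0], [-0.0, 0.0, -1.0]]
ft_force: [-0.4, 1.0, 1.0]
grip_width: 0.0857
gripper_force: 0.0
```

jog_arm([
  [26,-22,0,0,0,0],
  [26,-22,0,0,0,0],
  [26,-22,0,0,0,0],
  [26,-22,0,0,0,0],
  [26,-22,0,0,0,0],
  [26,-22,0,0,0,0],
  [26,-22,0,0,0,0],
  [26,-22,0,0,0,0],
])

```text
time_s: 2.02
position: [0.3794, -0.319, 0.2502]
tool_rot: [[1.0, 0.004, 0.0], [0.004, -1.0, -0.0], [0.0, 0.0, -1.0]]
ft_force: [0.5, -0.6, 0.2]
grip_width: 0.0851
gripper_force: 0.0
```

jog_arm([
  [25.8,-22.3,0,0,0,0],
  [25.8,-22.3,0,0,0,0],
  [25.8,-22.3,0,0,0,0],
  [25.8,-22.3,0,0,0,0],
  [25.8,-22.3,0,0,0,0],
  [25.8,-22.3,0,0,0,0],
  [25.8,-22.3,0,0,0,0],
  [25.8,-22.3,0,0,0,0],
])

```text
time_s: 2.68
position: [0.6317, -0.1008, 0.2501]
tool_rot: [[1.0, 0.004, 0.0], [0.004, -1.0, -0.0], [0.0, 0.0, -1.0]]
ft_force: [0.3, -1.7, 0.4]
grip_width: 0.0854
gripper_force: 0.0
```

jog_arm([
  [0,0,0,0,0,0],
  [0,0,0,0,0,0],
])

```text
time_s: 2.85
position: [0.6312, -0.1011, 0.2492]
tool_rot: [[1.0, 0.006, -0.001], [0.006, -1.0, 0.0], [-0.001, -0.0, -1.0]]
ft_force: [-0.2, -1.2, 0.7]
grip_width: 0.0851
gripper_force: 0.0
```

```bash
cat >> h.py <<'E'
C=np.array([.578,-.003])
def knob(c="scene"):
    im=env.get_image(c); P=cloud(im); f=im["frame"].astype(int)
    r=np.hypot(P[...,0]-C[0],P[...,1]-C[1])
    w=(f.min(-1)>125)&(r<.15)&(r>.07)&(P[...,2]>.125)&(P[...,2]<.18)
    return im,P,w
E
python3 - <<'E'
from h import *
print(env.observe()["position"])
for c in ["top","scene"]:
    im,P,w=knob(c); Q=P[w]; print(c,len(Q),Q.mean(0) if len(Q) else "")
    im=im["frame"][...,::-1]; 
    cr=im[110:250,230:410] if c=="top" else im[150:320,190:390]
    cv2.imwrite(f"pics/{c}2.png",cv2.resize(cr,None,fx=3,fy=3))
a=cv2.imread("pics/top2.png");b=cv2.imread("pics/scene2.png")
cv2.imwrite("pics/both2.png",cv2.resize(np.vstack([np.pad(a,((0,0),(0,60),(0,0))),b]),None,fx=.6,fy=.6))
E
```

```text
[ 0.63121684 -0.10109585  0.24915481]
top 9 [ 0.6506028  -0.09508525  0.17064021]
scene 39 [ 0.64388365 -0.09177232  0.17028705]
```

View pics/both2.png

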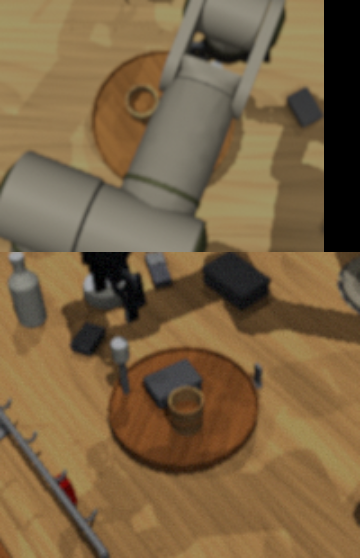

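The top view is hidden by the arm. The scene view shows the knob (white, at about (120,345)), box and cup clearly with the dark gripper above, so I will track with the scene camera.

jog_arm([
  [1.1,-0.8,1,0,0,0],
  [1.1,-0.8,4,0,0,0],
  [1.1,-0.8,7,0,0,0],
  [1.1,-0.8,9.4,0,0,0],
  [1.1,-0.8,9.4,0,0,0],
  [1.1,-0.8,9.4,0,0,0],
])

```text
time_s: 3.45
position: [0.641, -0.0951, 0.1555]
tool_rot: [[1.0, -0.001, -0.002], [-0.001, -1.0, 0.001], [-0.002, -0.001, -1.0]]
ft_force: [0.5, 0.5, 1.6]
grip_width: 0.0857
gripper_force: 0.0
```

jog_arm([
  [0,0,0,0,0,0],
  [0,0,0,0,0,0],
  [0,0,0,0,0,0],
  [0,0,0,0,0,0],
  [0,0,0,0,0,0],
  [0,0,0,0,0,0],
], hand=0.2, newtons=20)

```text
time_s: 3.95
position: [0.6414, -0.0937, 0.1571]
tool_rot: [[1.0, 0.0, 0.001], [0.0, -1.0, 0.001], [0.001, -0.001, -1.0]]
ft_force: [-1.6, 5.5, 4.2]
grip_width: 0.029
gripper_force: 21.3
```

```bash
python3 - <<'E'
from h import *
print(env.observe()["position"])
im,P,w=knob(); Q=P[w]; print(len(Q),Q.mean(0) if len(Q) else "")
R=env.regions_of("scene","bamboo_cup")[0]; Q=P[R["pixels"]]; t=Q[(Q[:,2]>.097)&(Q[:,2]<.112)]; print("cup rim",R["score"],len(t),np.median(t,0))
im=im["frame"][...,::-1]; cv2.imwrite(f"pics/s3.png",cv2.resize(im[150:320,190:390],None,fx=3,fy=3))
E
```

```text
[ 0.64137282 -0.09371945  0.1570649 ]
0 
cup rim 0.82 119 [0.59924212 0.03870609 0.10354543]
```

View pics/s3.png

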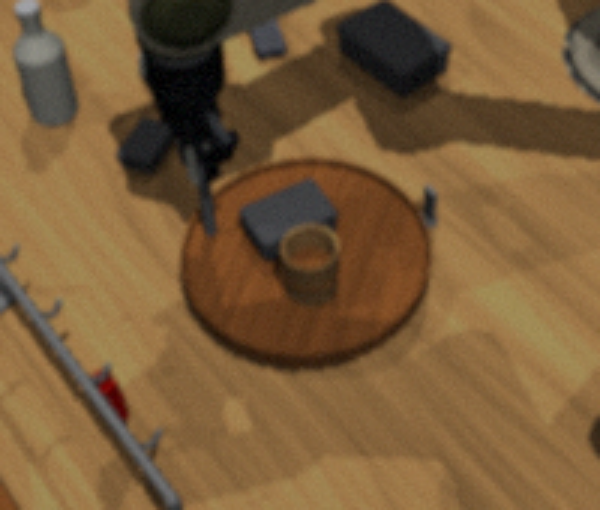

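Gripped; the knob is now at (0.6414, -0.0937) and hidden by the fingers, but the cup at crop (310,265) and the box at (290,215) show well. I'll get the tray angle by fitting those two.

```bash
cat >> h.py <<'E'
from scipy.optimize import least_squares, minimize_scalar
REF=-55.0  # knob angle, deg, at the reference
def sel(P):
    Q=P[~np.isnan(P[...,0])]; r=np.hypot(*(Q[:,:2]-C).T)
    return Q[(r<.095)&(Q[:,2]>.055)&(Q[:,2]<.112)]
def dist(p,Q):
    bx,by,yw,cx,cy=p; c,s=np.cos(yw),np.sin(yw); d=Q[:,:2]-[bx,by]
    q=np.abs(np.c_[d@[c,s],d@[-s,c],Q[:,2]-.0575])-[.0465,.0315,.0175]
    b=np.linalg.norm(np.maximum(q,0),axis=1)+np.minimum(q.max(1),0)
    cup=np.hypot(np.abs(np.hypot(Q[:,0]-cx,Q[:,1]-cy)-.029),np.maximum(Q[:,2]-.106,0))
    return np.minimum(np.abs(b),cup)
def angle(P):
    """knob angle (deg, mod 360), cost, number of points"""
    p=np.load("model.npy"); Q=sel(P)
    def cost(t):
        a=np.radians(-t); R=np.array([[np.cos(a),-np.sin(a)],[np.sin(a),np.cos(a)]])
        X=Q.copy(); X[:,:2]=(Q[:,:2]-C)@R.T+C
        return np.mean(np.minimum(dist(p,X),.015))
    g=np.arange(-180,180,4); c=[cost(t) for t in g]; t=g[np.argmin(c)]
    m=minimize_scalar(cost,bounds=(t-5,t+5),method="bounded")
    return REF+m.x, m.fun, len(Q)
def look():
    t=env.observe()["time_s"]; P=cloud(env.get_image("scene")); a,c,n=angle(P); a%=360
    o=env.observe(); k=C+.11*np.array([np.cos(np.radians(a)),np.sin(np.radians(a))])
    d=o["position"][:2]-C; ta=np.degrees(np.arctan2(d[1],d[0]))%360
    print(f"t {t:.3f} knob {a:.1f} cost {c*1000:.2f}mm n {n} knobxy {k.round(4)} tool {o['position'].round(4)} toolang {ta:.1f} r {np.hypot(*d):.4f} f {o['ft_force'].round(1)}")
    return t,a
E
python3 - <<'E'
from h import *
Q=np.vstack([sel(np.load("top.npy")),sel(np.load("scene.npy"))])
f=least_squares(lambda p:dist(p,Q),[.571,-.041,0,.6,.037],loss="soft_l1",f_scale=.002)
print(f.x.round(4),np.mean(dist(f.x,Q)),len(Q)); np.save("model.npy",f.x)
for c in ["top","scene"]: print(c,angle(np.load(c+".npy")))
look()
E
```

```text
[ 0.5725 -0.0416 -0.1394  0.5994  0.0369] 0.0035282932273525765 1701
top (np.float64(-51.839041864932526), np.float64(0.00431224046752146), 825)
scene (np.float64(-55.79592632658577), np.float64(0.002266863929235182), 876)
t 4.050 knob 302.9 cost 2.42mm n 864 knobxy [ 0.6377 -0.0954] tool [ 0.6414 -0.0937  0.1571] toolang 305.0 r 0.1107 f [-2.3  4.2  5. ]
```

```bash
cat >> h.py <<'E'
def rows(cmd,angs,r=.1105):
    a=np.radians(angs); T=C+r*np.c_[np.cos(a),np.sin(a)]; d=(T-cmd)*100
    print("rows",[[round(float(x),1),round(float(-y),1),0,0,0,0] for x,y in d]); print("end cmd approx",(cmd+np.round(d[-1],1)/100).round(4).tolist())
E
python3 - <<'E'
from h import *
c=np.array([.642,-.0931]); a0=-54.6
inc=np.minimum(np.arange(1,25)*.62,5.0); A=a0+np.cumsum(inc); print(A.round(1))
rows(c,A[:8])
c2=C+.1105*np.array([np.cos(np.radians(A[7])),np.sin(np.radians(A[7]))]); rows(c2,A[8:16])
c2=C+.1105*np.array([np.cos(np.radians(A[15])),np.sin(np.radians(A[15]))]); rows(c2,A[16:24])
E
```

```text
[-54.  -52.7 -50.9 -48.4 -45.3 -41.6 -37.2 -32.3 -27.3 -22.3 -17.3 -12.3
  -7.3  -2.3   2.7   7.7  12.7  17.7  22.7  27.7  32.7  37.7  42.7  47.7]
rows [[0.1, -0.1, 0, 0, 0, 0], [0.3, -0.2, 0, 0, 0, 0], [0.6, -0.4, 0, 0, 0, 0], [0.9, -0.7, 0, 0, 0, 0], [1.4, -1.2, 0, 0, 0, 0], [1.9, -1.7, 0, 0, 0, 0], [2.4, -2.3, 0, 0, 0, 0], [2.9, -3.1, 0, 0, 0, 0]]
end cmd approx [0.671, -0.0621]
rows [[0.5, -0.8, 0, 0, 0, 0], [0.9, -1.7, 0, 0, 0, 0], [1.2, -2.6, 0, 0, 0, 0], [1.5, -3.6, 0, 0, 0, 0], [1.6, -4.5, 0, 0, 0, 0], [1.7, -5.5, 0, 0, 0, 0], [1.7, -6.4, 0, 0, 0, 0], [1.6, -7.4, 0, 0, 0, 0]]
end cmd approx [0.6874, 0.012]
rows [[-0.2, -0.9, 0, 0, 0, 0], [-0.4, -1.9, 0, 0, 0, 0], [-0.8, -2.8, 0, 0, 0, 0], [-1.2, -3.7, 0, 0, 0, 0], [-1.7, -4.5, 0, 0, 0, 0], [-2.2, -5.3, 0, 0, 0, 0], [-2.8, -6.0, 0, 0, 0, 0], [-3.5, -6.7, 0, 0, 0, 0]]
end cmd approx [0.6525, 0.0788]
```

jog_arm([
  [0.1,-0.1,0,0,0,0],
  [0.3,-0.2,0,0,0,0],
  [0.6,-0.4,0,0,0,0],
  [0.9,-0.7,0,0,0,0],
  [1.4,-1.2,0,0,0,0],
  [1.9,-1.7,0,0,0,0],
  [2.4,-2.3,0,0,0,0],
  [2.9,-3.1,0,0,0,0],
])

```text
time_s: 4.77
position: [0.6732, -0.0663, 0.1571]
tool_rot: [[1.0, -0.001, 0.008], [-0.001, -1.0, -0.006], [0.008, 0.006, -1.0]]
ft_force: [15.0, -15.8, -2.9]
grip_width: 0.0295
gripper_force: 21.4
```

jog_arm([
  [0.5,-0.8,0,0,0,0],
  [0.9,-1.7,0,0,0,0],
  [1.2,-2.6,0,0,0,0],
  [1.5,-3.6,0,0,0,0],
  [1.6,-4.5,0,0,0,0],
  [1.7,-5.5,0,0,0,0],
  [1.7,-6.4,0,0,0,0],
  [1.6,-7.4,0,0,0,0],
])

```text
time_s: 5.43
position: [0.6876, 0.0103, 0.1566]
tool_rot: [[1.0, -0.0, 0.003], [-0.0, -1.0, -0.001], [0.003, 0.001, -1.0]]
ft_force: [7.4, -3.8, 2.1]
grip_width: 0.0292
gripper_force: 21.5
```

jog_arm([
  [-0.2,-0.9,0,0,0,0],
  [-0.4,-1.9,0,0,0,0],
  [-0.8,-2.8,0,0,0,0],
  [-1.2,-3.7,0,0,0,0],
  [-1.7,-4.5,0,0,0,0],
  [-2.2,-5.3,0,0,0,0],
  [-2.8,-6.0,0,0,0,0],
  [-3.5,-6.7,0,0,0,0],
], hand=1)

```text
time_s: 6.1
position: [0.6508, 0.078, 0.156]
tool_rot: [[1.0, -0.0, 0.0], [-0.0, -1.0, -0.0], [0.0, 0.0, -1.0]]
ft_force: [-0.1, -0.1, 0.1]
grip_width: 0.0853
gripper_force: 0.0
```

```bash
python3 - <<'E'
from h import *
look(); 
im,P,w=knob(); Q=P[w]; print(len(Q),Q.mean(0) if len(Q) else "")
E
```

```text
t 6.100 knob 47.2 cost 2.79mm n 554 knobxy [0.6527 0.0777] tool [0.6496 0.0793 0.1562] toolang 49.0 r 0.1091 f [0.2 1.1 0.3]
0
```

```bash
cat >> h.py <<'E'
def follow(cmd,ta,a,w,t0,dec=6,n=8,lead=1):
    """rows from clock t0, the knob at a deg at time ta with w deg/s"""
    t=t0-ta+np.arange(1,n+1)/12; A=a+w*t-dec*t*t/2; print("ang",A.round(1)); rows(np.array(cmd),A+lead)
E
python3 - <<'E'
from h import *
follow([.6524,.0787],6.1,47.2,58,6.2)
E
```

```text
ang [57.7 62.5 67.1 71.8 76.4 80.9 85.4 89.9]
rows [[-1.7, -1.3, 0, 0, 0, 0], [-2.5, -1.7, 0, 0, 0, 0], [-3.3, -2.1, 0, 0, 0, 0], [-4.2, -2.4, 0, 0, 0, 0], [-5.0, -2.6, 0, 0, 0, 0], [-5.9, -2.8, 0, 0, 0, 0], [-6.8, -2.9, 0, 0, 0, 0], [-7.6, -2.9, 0, 0, 0, 0]]
end cmd approx [0.5764, 0.1077]
```

jog_arm([
  [-1.7,-1.3,0,0,0,0],
  [-2.5,-1.7,0,0,0,0],
  [-3.3,-2.1,0,0,0,0],
  [-4.2,-2.4,0,0,0,0],
  [-5.0,-2.6,0,0,0,0],
  [-5.9,-2.8,0,0,0,0],
  [-6.8,-2.9,0,0,0,0],
  [-7.6,-2.9,0,0,0,0],
])

```text
time_s: 6.87
position: [0.5748, 0.1063, 0.1561]
tool_rot: [[1.0, -0.0, 0.0], [-0.0, -1.0, -0.0], [0.0, 0.0, -1.0]]
ft_force: [0.4, -0.9, 0.5]
grip_width: 0.0853
gripper_force: 0.0
```

```bash
python3 - <<'E'
from h import *
t,a=look()
follow([.5764,.1077],t,a,(a-47.2)/(t-6.1)-2,t+.05)
E
```

```text
t 6.867 knob 93.7 cost 2.14mm n 801 knobxy [0.5709 0.1068] tool [0.5737 0.1063 0.1561] toolang 92.3 r 0.1094 f [-0.2  0.3 -0.9]
ang [101.4 106.2 111.  115.7 120.4 125.  129.6 134.2]
rows [[-2.2, 0.3, 0, 0, 0, 0], [-3.1, 0.5, 0, 0, 0, 0], [-4.0, 0.8, 0, 0, 0, 0], [-4.8, 1.2, 0, 0, 0, 0], [-5.6, 1.6, 0, 0, 0, 0], [-6.3, 2.1, 0, 0, 0, 0], [-7.0, 2.7, 0, 0, 0, 0], [-7.7, 3.3, 0, 0, 0, 0]]
end cmd approx [0.4994, 0.0747]
```

jog_arm([
  [-2.2,0.3,0,0,0,0],
  [-3.1,0.5,0,0,0,0],
  [-4.0,0.8,0,0,0,0],
  [-4.8,1.2,0,0,0,0],
  [-5.6,1.6,0,0,0,0],
  [-6.3,2.1,0,0,0,0],
  [-7.0,2.7,0,0,0,0],
  [-7.7,3.3,0,0,0,0],
])

```text
time_s: 7.58
position: [0.4979, 0.0727, 0.156]
tool_rot: [[1.0, -0.0, 0.0], [-0.0, -1.0, -0.0], [0.0, 0.0, -1.0]]
ft_force: [0.9, 0.3, 0.9]
grip_width: 0.085
gripper_force: 0.0
```

```bash
python3 - <<'E'
from h import *
t,a=look()
follow([.4994,.0747],t,a,(a-47.2)/(t-6.1)-4,t+.05)
E
```

```text
t 7.583 knob 138.0 cost 2.36mm n 929 knobxy [0.4962 0.0706] tool [0.4968 0.0721 0.156 ] toolang 137.2 r 0.1106 f [-0.   0.7 -0.8]
ang [145.6 150.3 154.9 159.5 164.1 168.6 173.1 177.5]
rows [[-1.4, 1.7, 0, 0, 0, 0], [-1.8, 2.5, 0, 0, 0, 0], [-2.2, 3.3, 0, 0, 0, 0], [-2.6, 4.1, 0, 0, 0, 0], [-2.8, 4.9, 0, 0, 0, 0], [-3.0, 5.8, 0, 0, 0, 0], [-3.1, 6.6, 0, 0, 0, 0], [-3.2, 7.5, 0, 0, 0, 0]]
end cmd approx [0.4674, -0.0003]
```

jog_arm([
  [-1.4,1.7,0,0,0,0],
  [-1.8,2.5,0,0,0,0],
  [-2.2,3.3,0,0,0,0],
  [-2.6,4.1,0,0,0,0],
  [-2.8,4.9,0,0,0,0],
  [-3.0,5.8,0,0,0,0],
  [-3.1,6.6,0,0,0,0],
  [-3.2,7.5,0,0,0,0],
])

```text
time_s: 8.3
position: [0.4664, -0.0024, 0.156]
tool_rot: [[1.0, -0.0, 0.0], [-0.0, -1.0, 0.0], [0.0, -0.0, -1.0]]
ft_force: [0.0, -0.5, 0.9]
grip_width: 0.0851
gripper_force: 0.0
```

```bash
python3 - <<'E'
from h import *
t,a=look()
w=(a-47.2)/(t-6.1); print(w)
follow([.4674,-.0003],t,a,w-4,t+.05)
E
```

```text
t 8.300 knob 175.6 cost 2.18mm n 891 knobxy [0.4683 0.0054] tool [ 0.4665 -0.0036  0.156 ] toolang 180.3 r 0.1115 f [ 0.7 -1.4  0.1]
58.37447324143449
ang [182.8 187.3 191.7 196.  200.3 204.6 208.9 213.1]
rows [[0.0, 1.0, 0, 0, 0, 0], [0.1, 1.9, 0, 0, 0, 0], [0.3, 2.7, 0, 0, 0, 0], [0.5, 3.5, 0, 0, 0, 0], [0.8, 4.3, 0, 0, 0, 0], [1.1, 5.0, 0, 0, 0, 0], [1.5, 5.8, 0, 0, 0, 0], [1.9, 6.5, 0, 0, 0, 0]]
end cmd approx [0.4864, -0.0653]
```

jog_arm([
  [0.0,0.9,0,0,0,0],
  [0.1,1.7,0,0,0,0],
  [0.3,2.5,0,0,0,0],
  [0.5,3.4,0,0,0,0],
  [0.8,4.2,0,0,0,0],
  [1.1,5.0,0,0,0,0],
  [1.5,5.8,0,0,0,0],
  [1.9,6.5,0,0,0,0],
])

```text
time_s: 9.02
position: [0.4858, -0.0676, 0.156]
tool_rot: [[1.0, -0.0, 0.0], [-0.0, -1.0, -0.0], [0.0, 0.0, -1.0]]
ft_force: [0.2, -0.9, -0.4]
grip_width: 0.0857
gripper_force: 0.0
```

```bash
python3 - <<'E'
from h import *
t,a=look()
T=np.array([6.1,6.867,7.583,8.3,t]);Aa=np.array([47.2,93.7,138,175.6,a]);p=np.polyfit(T-t,Aa,2);print(p)
q=np.polyfit(T-t,Aa+2.5*(T-t)**2,1); print(q)
follow([.4864,-.0653],t,(a+q[1])/2,q[0],t+.05,dec=5)
E
```

```text
t 9.017 knob 210.2 cost 2.27mm n 894 knobxy [ 0.4829 -0.0583] tool [ 0.4866 -0.0686  0.156 ] toolang 215.7 r 0.1125 f [ 1.3 -2.2 -0.1]
[ -3.31652458  46.48212963 210.43752148]
[ 48.86394434 211.31185807]
ang [217.2 221.2 225.2 229.1 233.  236.9 240.7 244.5]
rows [[0.5, 0.6, 0, 0, 0, 0], [1.0, 1.2, 0, 0, 0, 0], [1.5, 1.7, 0, 0, 0, 0], [2.1, 2.2, 0, 0, 0, 0], [2.7, 2.7, 0, 0, 0, 0], [3.3, 3.1, 0, 0, 0, 0], [3.9, 3.5, 0, 0, 0, 0], [4.6, 3.8, 0, 0, 0, 0]]
end cmd approx [0.5324, -0.1033]
```

jog_arm([
  [0.4,0.5,0,0,0,0],
  [0.9,1.1,0,0,0,0],
  [1.4,1.6,0,0,0,0],
  [2.0,2.1,0,0,0,0],
  [2.6,2.6,0,0,0,0],
  [3.2,3.0,0,0,0,0],
  [3.8,3.4,0,0,0,0],
  [4.4,3.7,0,0,0,0],
])

```text
time_s: 9.73
position: [0.53, -0.1041, 0.156]
tool_rot: [[1.0, -0.0, -0.0], [-0.0, -1.0, 0.0], [-0.0, -0.0, -1.0]]
ft_force: [0.7, 0.8, 0.3]
grip_width: 0.0855
gripper_force: 0.0
```

```bash
python3 - <<'E'
from h import *
t,a=look()
T=np.array([6.1,6.867,7.583,8.3,9.017,t]);Aa=np.array([47.2,93.7,138,175.6,210.2,a]);p=np.polyfit(T-t,Aa,2);print(p)
follow([.5304,-.1023],t,(a+p[2])/2,p[1],t+.05,dec=5)
E
```

```text
t 9.733 knob 241.4 cost 2.27mm n 895 knobxy [ 0.5253 -0.0996] tool [ 0.5309 -0.1046  0.156 ] toolang 245.1 r 0.1119 f [ 0.6 -1.   0.3]
[ -3.42936486  41.18964862 241.50157453]
ang [246.9 250.2 253.6 256.9 260.1 263.3 266.5 269.7]
rows [[0.6, 0.3, 0, 0, 0, 0], [1.2, 0.5, 0, 0, 0, 0], [1.8, 0.7, 0, 0, 0, 0], [2.4, 0.9, 0, 0, 0, 0], [3.1, 1.0, 0, 0, 0, 0], [3.7, 1.1, 0, 0, 0, 0], [4.3, 1.1, 0, 0, 0, 0], [4.9, 1.1, 0, 0, 0, 0]]
end cmd approx [0.5794, -0.1133]
```

jog_arm([
  [0.5,0.2,0,0,0,0],
  [1.1,0.4,0,0,0,0],
  [1.8,0.6,0,0,0,0],
  [2.4,0.8,0,0,0,0],
  [3.1,0.9,0,0,0,0],
  [3.7,1.0,0,0,0,0],
  [4.3,1.0,0,0,0,0],
  [4.9,1.0,0,0,0,0],
])

```text
time_s: 10.45
position: [0.579, -0.1136, 0.1559]
tool_rot: [[1.0, -0.0, -0.0], [-0.0, -1.0, 0.0], [-0.0, -0.0, -1.0]]
ft_force: [0.3, 0.9, 0.7]
grip_width: 0.0853
gripper_force: 0.0
```

```bash
python3 - <<'E'
from h import *
t,a=look()
T=np.array([6.867,7.583,8.3,9.017,9.733,t]);Aa=np.array([93.7,138,175.6,210.2,241.4,a]);p=np.polyfit(T-t,Aa,2);print(p)
follow([.5794,-.1123],t,(a+p[2])/2,p[1],t+.05,dec=5)
E
```

```text
t 10.450 knob 269.9 cost 2.35mm n 846 knobxy [ 0.5779 -0.113 ] tool [ 0.5798 -0.1136  0.1559] toolang 270.9 r 0.1107 f [-0.6  0.1 -0.2]
[ -3.63519219  35.85028438 269.4831131 ]
ang [274.4 277.4 280.2 283.1 285.9 288.7 291.4 294.1]
rows [[0.9, 0.1, 0, 0, 0, 0], [1.5, 0.0, 0, 0, 0, 0], [2.0, -0.1, 0, 0, 0, 0], [2.5, -0.2, 0, 0, 0, 0], [3.1, -0.4, 0, 0, 0, 0], [3.6, -0.5, 0, 0, 0, 0], [4.1, -0.7, 0, 0, 0, 0], [4.5, -0.9, 0, 0, 0, 0]]
end cmd approx [0.6244, -0.1033]
```

jog_arm([
  [0.8,0.1,0,0,0,0],
  [1.4,0.0,0,0,0,0],
  [2.0,-0.1,0,0,0,0],
  [2.5,-0.2,0,0,0,0],
  [3.1,-0.4,0,0,0,0],
  [3.6,-0.5,0,0,0,0],
  [4.1,-0.7,0,0,0,0],
  [4.6,-0.9,0,0,0,0],
])

```text
time_s: 11.17
position: [0.6248, -0.1044, 0.156]
tool_rot: [[1.0, -0.0, -0.0], [-0.0, -1.0, 0.0], [-0.0, -0.0, -1.0]]
ft_force: [-0.2, -0.3, -0.5]
grip_width: 0.0854
gripper_force: 0.0
```

```bash
python3 - <<'E'
from h import *
t,a=look()
T=np.array([7.583,8.3,9.017,9.733,10.45,t]);Aa=np.array([138,175.6,210.2,241.4,269.9,a]);p=np.polyfit(T-t,Aa,2);print(p)
follow([.6254,-.1033],t,(a+p[2])/2,p[1],t+.05,dec=5)
E
```

```text
t 11.167 knob 297.0 cost 2.33mm n 852 knobxy [ 0.6279 -0.101 ] tool [ 0.6254 -0.1041  0.156 ] toolang 295.1 r 0.1117 f [-1.2  1.   0.3]
[ -2.67247366  34.63529442 296.65608852]
ang [301.4 304.2 307.  309.7 312.4 315.1 317.8 320.4]
rows [[1.2, -0.7, 0, 0, 0, 0], [1.6, -1.0, 0, 0, 0, 0], [2.1, -1.3, 0, 0, 0, 0], [2.5, -1.7, 0, 0, 0, 0], [2.9, -2.0, 0, 0, 0, 0], [3.2, -2.4, 0, 0, 0, 0], [3.6, -2.7, 0, 0, 0, 0], [3.9, -3.1, 0, 0, 0, 0]]
end cmd approx [0.6644, -0.0723]
```

jog_arm([
  [1.1,-0.7,0,0,0,0],
  [1.6,-1.0,0,0,0,0],
  [2.1,-1.3,0,0,0,0],
  [2.5,-1.7,0,0,0,0],
  [2.9,-2.0,0,0,0,0],
  [3.2,-2.4,0,0,0,0],
  [3.6,-2.7,0,0,0,0],
  [3.9,-3.1,0,0,0,0],
])

```text
time_s: 11.88
position: [0.6637, -0.0734, 0.156]
tool_rot: [[1.0, -0.0, 0.0], [-0.0, -1.0, -0.0], [0.0, 0.0, -1.0]]
ft_force: [-0.2, 0.6, -0.2]
grip_width: 0.0853
gripper_force: 0.0
```

```bash
python3 - <<'E'
from h import *
t,a=look()
T=np.array([8.3,9.017,9.733,10.45,11.167,t]);Aa=np.array([175.6,210.2,241.4,269.9,297,a]);p=np.polyfit(T-t,Aa,2);print(p)
follow([.6644,-.0723],t,(a+p[2])/2,p[1],t+.05,dec=5)
E
```

```text
t 11.883 knob 321.6 cost 2.18mm n 906 knobxy [ 0.6643 -0.0713] tool [ 0.664  -0.0726  0.156 ] toolang 321.0 r 0.1107 f [-0.7  0.2  0.1]
[ -2.30127859  32.38392791 321.47702085]
ang [325.8 328.5 331.1 333.6 336.1 338.6 341.1 343.5]
rows [[0.6, -0.9, 0, 0, 0, 0], [0.9, -1.3, 0, 0, 0, 0], [1.1, -1.8, 0, 0, 0, 0], [1.3, -2.2, 0, 0, 0, 0], [1.5, -2.6, 0, 0, 0, 0], [1.7, -3.1, 0, 0, 0, 0], [1.9, -3.5, 0, 0, 0, 0], [2.0, -4.0, 0, 0, 0, 0]]
end cmd approx [0.6844, -0.0323]
```

jog_arm([
  [0.6,-0.8,0,0,0,0],
  [0.9,-1.3,0,0,0,0],
  [1.1,-1.8,0,0,0,0],
  [1.3,-2.2,0,0,0,0],
  [1.5,-2.6,0,0,0,0],
  [1.7,-3.1,0,0,0,0],
  [1.9,-3.5,0,0,0,0],
  [2.0,-4.0,0,0,0,0],
], hand=0.2, newtons=20)

```text
time_s: 12.6
position: [0.6845, -0.0342, 0.1563]
tool_rot: [[1.0, -0.0, 0.003], [-0.0, -1.0, -0.002], [0.003, 0.002, -1.0]]
ft_force: [6.8, -6.7, -1.9]
grip_width: 0.0294
gripper_force: 22.3
```

```bash
python3 - <<'E'
from h import *
c=np.array([.6844,-.0323])
a0=np.degrees(np.arctan2(c[1]-C[1],c[0]-C[0])); print(a0)
n=7*8; inc=np.full(n,3.4); inc[0:2]=[2.8,3.1]; inc[-8:]=np.linspace(3.2,.3,8); inc*= (171.0-a0)/inc.sum(); A=a0+np.cumsum(inc); print(inc[:9].round(2),inc[-9:].round(2))
for k in range(7):
    rows(c,A[8*k:8*k+8]); a=np.radians(A[8*k+7]); T=C+.1105*np.array([np.cos(a),np.sin(a)]); c=c+np.round((T-c)*1000)/1000
E
```

```text
-15.39627467312971
[2.96 3.28 3.59 3.59 3.59 3.59 3.59 3.59 3.59] [3.59 3.38 2.95 2.51 2.07 1.63 1.19 0.76 0.32]
rows [[0.2, -0.6, 0, 0, 0, 0], [0.3, -1.2, 0, 0, 0, 0], [0.4, -1.9, 0, 0, 0, 0], [0.4, -2.6, 0, 0, 0, 0], [0.4, -3.2, 0, 0, 0, 0], [0.4, -3.9, 0, 0, 0, 0], [0.3, -4.6, 0, 0, 0, 0], [0.2, -5.3, 0, 0, 0, 0]]
end cmd approx [0.6864, 0.0207]
rows [[-0.2, -0.7, 0, 0, 0, 0], [-0.4, -1.3, 0, 0, 0, 0], [-0.7, -2.0, 0, 0, 0, 0], [-1.0, -2.6, 0, 0, 0, 0], [-1.3, -3.2, 0, 0, 0, 0], [-1.7, -3.8, 0, 0, 0, 0], [-2.1, -4.4, 0, 0, 0, 0], [-2.5, -4.9, 0, 0, 0, 0]]
end cmd approx [0.6614, 0.0697]
rows [[-0.5, -0.5, 0, 0, 0, 0], [-1.0, -1.0, 0, 0, 0, 0], [-1.5, -1.4, 0, 0, 0, 0], [-2.1, -1.8, 0, 0, 0, 0], [-2.7, -2.2, 0, 0, 0, 0], [-3.3, -2.6, 0, 0, 0, 0], [-3.9, -2.9, 0, 0, 0, 0], [-4.5, -3.1, 0, 0, 0, 0]]
end cmd approx [0.6164, 0.1007]
rows [[-0.7, -0.2, 0, 0, 0, 0], [-1.4, -0.4, 0, 0, 0, 0], [-2.1, -0.5, 0, 0, 0, 0], [-2.7, -0.6, 0, 0, 0, 0], [-3.4, -0.7, 0, 0, 0, 0], [-4.1, -0.7, 0, 0, 0, 0], [-4.8, -0.6, 0, 0, 0, 0], [-5.5, -0.6, 0, 0, 0, 0]]
end cmd approx [0.5614, 0.1067]
rows [[-0.7, 0.2, 0, 0, 0, 0], [-1.4, 0.3, 0, 0, 0, 0], [-2.0, 0.6, 0, 0, 0, 0], [-2.7, 0.8, 0, 0, 0, 0], [-3.3, 1.1, 0, 0, 0, 0], [-3.9, 1.4, 0, 0, 0, 0], [-4.5, 1.8, 0, 0, 0, 0], [-5.1, 2.2, 0, 0, 0, 0]]
end cmd approx [0.5104, 0.0847]
rows [[-0.5, 0.4, 0, 0, 0, 0], [-1.0, 0.9, 0, 0, 0, 0], [-1.5, 1.4, 0, 0, 0, 0], [-1.9, 1.9, 0, 0, 0, 0], [-2.3, 2.5, 0, 0, 0, 0], [-2.7, 3.1, 0, 0, 0, 0], [-3.1, 3.7, 0, 0, 0, 0], [-3.4, 4.3, 0, 0, 0, 0]]
end cmd approx [0.4764, 0.0417]
rows [[-0.2, 0.6, 0, 0, 0, 0], [-0.4, 1.2, 0, 0, 0, 0], [-0.5, 1.6, 0, 0, 0, 0], [-0.6, 2.0, 0, 0, 0, 0], [-0.7, 2.3, 0, 0, 0, 0], [-0.7, 2.5, 0, 0, 0, 0], [-0.7, 2.7, 0, 0, 0, 0], [-0.8, 2.7, 0, 0, 0, 0]]
end cmd approx [0.4684, 0.0147]
```

jog_arm([
  [0.2,-0.6,0,0,0,0],
  [0.3,-1.2,0,0,0,0],
  [0.4,-1.9,0,0,0,0],
  [0.4,-2.6,0,0,0,0],
  [0.4,-3.2,0,0,0,0],
  [0.4,-3.9,0,0,0,0],
  [0.3,-4.6,0,0,0,0],
  [0.2,-5.3,0,0,0,0],
])

```text
time_s: 13.27
position: [0.6856, 0.0197, 0.1562]
tool_rot: [[1.0, -0.0, 0.001], [-0.0, -1.0, -0.0], [0.001, 0.0, -1.0]]
ft_force: [2.9, -3.6, 1.1]
grip_width: 0.0296
gripper_force: 22.6
```

jog_arm([
  [-0.2,-0.7,0,0,0,0],
  [-0.4,-1.3,0,0,0,0],
  [-0.7,-2.0,0,0,0,0],
  [-1.0,-2.6,0,0,0,0],
  [-1.3,-3.2,0,0,0,0],
  [-1.7,-3.8,0,0,0,0],
  [-2.1,-4.4,0,0,0,0],
  [-2.5,-4.9,0,0,0,0],
])

```text
time_s: 13.93
position: [0.6598, 0.069, 0.156]
tool_rot: [[1.0, 0.0, -0.0], [0.0, -1.0, 0.0], [-0.0, -0.0, -1.0]]
ft_force: [2.7, -4.5, 1.0]
grip_width: 0.0293
gripper_force: 22.5
```

jog_arm([
  [-0.5,-0.5,0,0,0,0],
  [-1.0,-1.0,0,0,0,0],
  [-1.5,-1.4,0,0,0,0],
  [-2.1,-1.8,0,0,0,0],
  [-2.7,-2.2,0,0,0,0],
  [-3.3,-2.6,0,0,0,0],
  [-3.9,-2.9,0,0,0,0],
  [-4.5,-3.1,0,0,0,0],
])

```text
time_s: 14.6
position: [0.6147, 0.0998, 0.156]
tool_rot: [[1.0, 0.0, -0.0], [0.0, -1.0, 0.0], [-0.0, -0.0, -1.0]]
ft_force: [4.5, -3.1, 0.5]
grip_width: 0.029
gripper_force: 22.6
```

jog_arm([
  [-0.7,-0.2,0,0,0,0],
  [-1.4,-0.4,0,0,0,0],
  [-2.1,-0.5,0,0,0,0],
  [-2.7,-0.6,0,0,0,0],
  [-3.4,-0.7,0,0,0,0],
  [-4.1,-0.7,0,0,0,0],
  [-4.8,-0.6,0,0,0,0],
  [-5.5,-0.6,0,0,0,0],
])

```text
time_s: 15.27
position: [0.5601, 0.1049, 0.156]
tool_rot: [[1.0, -0.0, 0.001], [-0.0, -1.0, -0.001], [0.001, 0.001, -1.0]]
ft_force: [6.6, -12.4, -2.5]
grip_width: 0.0287
gripper_force: 22.6
```

jog_arm([
  [-0.7,0.2,0,0,0,0],
  [-1.4,0.3,0,0,0,0],
  [-2.0,0.6,0,0,0,0],
  [-2.7,0.8,0,0,0,0],
  [-3.3,1.1,0,0,0,0],
  [-3.9,1.4,0,0,0,0],
  [-4.5,1.8,0,0,0,0],
  [-5.1,2.2,0,0,0,0],
])

```text
time_s: 15.93
position: [0.5068, 0.0857, 0.1559]
tool_rot: [[1.0, 0.001, -0.004], [0.001, -1.0, 0.005], [-0.004, -0.005, -1.0]]
ft_force: [-6.9, 15.4, 5.5]
grip_width: 0.0295
gripper_force: 23.7
```

jog_arm([
  [-0.5,0.4,0,0,0,0],
  [-1.0,0.9,0,0,0,0],
  [-1.5,1.4,0,0,0,0],
  [-1.9,1.9,0,0,0,0],
  [-2.3,2.5,0,0,0,0],
  [-2.7,3.1,0,0,0,0],
  [-3.1,3.7,0,0,0,0],
  [-3.4,4.3,0,0,0,0],
])

```text
time_s: 16.6
position: [0.4698, 0.0428, 0.1549]
tool_rot: [[1.0, 0.001, -0.012], [0.001, -1.0, 0.005], [-0.012, -0.005, -1.0]]
ft_force: [-15.1, 10.4, 5.9]
grip_width: 0.0289
gripper_force: 24.4
```

jog_arm([
  [-0.2,0.6,0,0,0,0],
  [-0.4,1.2,0,0,0,0],
  [-0.5,1.6,0,0,0,0],
  [-0.6,2.0,0,0,0,0],
  [-0.7,2.3,0,0,0,0],
  [-0.7,2.5,0,0,0,0],
  [-0.7,2.7,0,0,0,0],
  [-0.8,2.7,0,0,0,0],
])

```text
time_s: 17.27
position: [0.4644, 0.0143, 0.1549]
tool_rot: [[1.0, -0.0, -0.007], [0.0, -1.0, 0.002], [-0.007, -0.002, -1.0]]
ft_force: [-0.7, 3.2, -5.5]
grip_width: 0.0296
gripper_force: 22.9
```

```bash
python3 - <<'E'
from h import *
# refine nib centre and tray axis from first images
for c in ["top","scene"]:
    P=np.load(c+".npy"); r=np.hypot(P[...,0]-C[0],P[...,1]-C[1])
    N=P[(r>.145)&(r<.17)&(P[...,2]>.044)&(P[...,2]<.064)]; N=N[N[:,0]<.45]; print(c,len(N),N.mean(0),(N.min(0)+N.max(0))/2,np.degrees(np.arctan2(*(N.mean(0)[:2]-C)[::-1])))
look()
E
```

```text
top 14 [0.42009248 0.02195531 0.05419375] [0.42041721 0.02150002 0.0546955 ] 171.01939224146756
scene 19 [0.4236054  0.02265014 0.05204743] [0.42397368 0.02074857 0.0517705 ] 170.56739490444443
t 17.267 knob 170.6 cost 2.18mm n 895 knobxy [0.4695 0.015 ] tool [0.4644 0.0143 0.1548] toolang 171.3 r 0.1149 f [-5.8  4.2 -2.9]
```

jog_arm([
  [0,0,0,0,0,0],
  [0,0,0,0,0,0],
  [0,0,0,0,0,0],
  [0,0,0,0,0,0],
  [0,0,0,0,0,0],
  [0,0,0,0,0,0],
])

```text
time_s: 17.82
position: [0.4644, 0.0144, 0.1549]
tool_rot: [[1.0, -0.0, -0.007], [0.0, -1.0, 0.002], [-0.007, -0.002, -1.0]]
ft_force: [-6.4, 2.7, -4.0]
grip_width: 0.0293
gripper_force: 23.2
```

jog_arm([
  [0,0,0,0,0,0],
  [0,0,0,0,0,0],
  [0,0,0,0,0,0],
  [0,0,0,0,0,0],
  [0,0,0,0,0,0],
  [0,0,0,0,0,0],
], hand=1)

```text
time_s: 18.32
position: [0.4674, 0.0133, 0.1561]
tool_rot: [[1.0, -0.0, 0.0], [-0.0, -1.0, 0.0], [0.0, -0.0, -1.0]]
ft_force: [0.0, 0.1, 0.4]
grip_width: 0.0853
gripper_force: 0.0
```

jog_arm([
  [0,0,-2,0,0,0],
  [0,0,-5,0,0,0],
  [0,0,-8,0,0,0],
  [-3,0,-11,0,0,0],
  [-7,0,-13,0,0,0],
  [-10,0,-14,0,0,0],
  [-12,0,-14,0,0,0],
  [-12,0,-14,0,0,0],
])

```text
time_s: 18.98
position: [0.3445, 0.0138, 0.2969]
tool_rot: [[1.0, -0.0, 0.002], [-0.0, -1.0, -0.001], [0.002, 0.001, -1.0]]
ft_force: [0.8, -0.3, 0.5]
grip_width: 0.0855
gripper_force: 0.0
```

```bash
python3 - <<'E'
from h import *
look()
for c in ["scene","top"]:
    im,P,w=knob(c); Q=P[w]; print(c,len(Q), Q.mean(0) if len(Q) else "")
    if len(Q)>5:
        k=least_squares(lambda p:np.hypot(Q[Q[:,2]<.166,0]-p[0],Q[Q[:,2]<.166,1]-p[1])-.015,Q[:,:2].mean(0)+[-.005,-.005],loss="soft_l1",f_scale=.002).x
        t=Q[Q[:,2]>.163][:,:2].mean(0); print("cyl",k,np.degrees(np.arctan2(*(k-C)[::-1])),"top",t,np.degrees(np.arctan2(*(t-C)[::-1])))
    cr=im["frame"][...,::-1]; cr=cr[110:250,230:410] if c=="top" else cr[150:320,190:390]
    cv2.imwrite(f"pics/{c}9.png",cv2.resize(cr,None,fx=3.5,fy=3.5,interpolation=cv2.INTER_CUBIC)[:590])
look()
E
```

```text
t 18.983 knob 172.2 cost 2.24mm n 901 knobxy [0.469  0.0119] tool [0.3463 0.0135 0.2967] toolang 175.9 r 0.2323 f [ 0.8  0.8 -0.2]
scene 40 [0.46931762 0.01228087 0.17041751]
cyl [0.46431762 0.00728087] 174.8325124192667 top [0.46931762 0.01228087] 171.996611305944
top 63 [0.46855672 0.01226045 0.16973164]
cyl [0.46923368 0.0055877 ] 175.48554794412246 top [0.46832038 0.0120038 ] 172.21047823255768
t 19.133 knob 172.3 cost 2.21mm n 904 knobxy [0.469  0.0118] tool [0.3481 0.0132 0.2959] toolang 176.0 r 0.2305 f [ 0.4 -0.4 -0. ]
```

View pics/scene9.png

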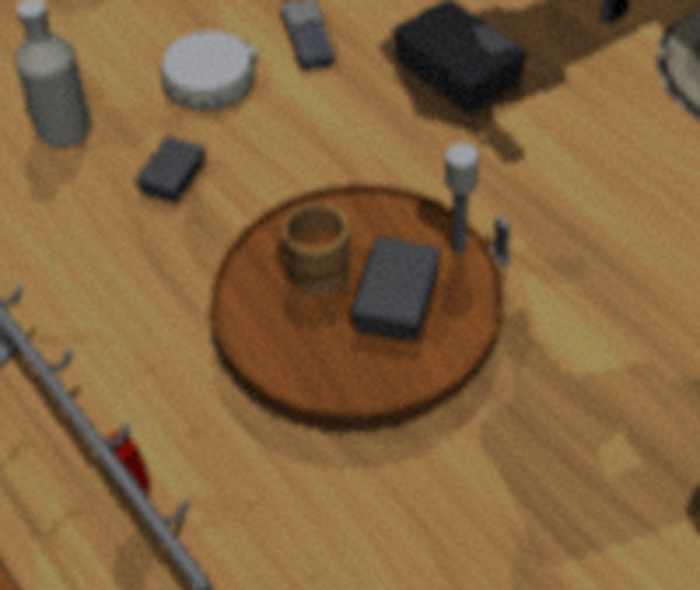

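The view shows the knob at (461,165) standing over the inner side of the nib (502,240). Cup and box are upright, and the gripper is clear. I'll check that the tray is at rest and measure the leftover misalignment.

jog_arm([
  [-6,0,-4,0,0,0],
  [-6,0,-4,0,0,0],
  [-6,0,-4,0,0,0],
  [-6,0,-4,0,0,0],
  [-6,0,-4,0,0,0],
  [-6,0,-4,0,0,0],
  [-6,0,-4,0,0,0],
  [-6,0,-4,0,0,0],
])

```text
time_s: 19.85
position: [0.2878, 0.0134, 0.3355]
tool_rot: [[1.0, 0.0, -0.002], [0.0, -1.0, 0.001], [-0.002, -0.001, -1.0]]
ft_force: [-0.1, 0.3, 0.4]
grip_width: 0.0849
gripper_force: 0.0
```

```bash
python3 - <<'E'
from h import *
look()
for i in range(3):
  for c in ["scene","top"]:
    im,P,w=knob(c); Q=P[w]; t=Q[Q[:,2]>.163][:,:2].mean(0)
    r=np.hypot(P[...,0]-C[0],P[...,1]-C[1]); N=P[(r>.145)&(r<.17)&(P[...,2]>.044)&(P[...,2]<.064)]; N=N[N[:,0]<.45]
    print(c,t.round(4),len(Q),"knob",np.degrees(np.arctan2(*(t-C)[::-1])).round(2),"nib",len(N),N.mean(0).round(4),np.degrees(np.arctan2(*(N.mean(0)[:2]-C)[::-1])).round(2))
look()
E
```

```text
t 19.850 knob 172.1 cost 2.21mm n 897 knobxy [0.469  0.0121] tool [0.2877 0.0134 0.3356] toolang 176.8 r 0.2908 f [ 0.3  0.3 -0.8]
scene [0.4685 0.0111] 39 knob 172.67 nib 21 [0.4237 0.0228 0.0511] 170.5
top [0.4685 0.0123] 63 knob 172.07 nib 14 [0.4203 0.022  0.0527] 171.0
scene [0.4689 0.0117] 39 knob 172.31 nib 20 [0.4234 0.0227 0.0511] 170.57
top [0.4686 0.0125] 60 knob 171.94 nib 14 [0.4202 0.022  0.0536] 171.01
scene [0.4686 0.0113] 39 knob 172.55 nib 20 [0.4242 0.023  0.0523] 170.4
top [0.4682 0.0126] 61 knob 171.94 nib 14 [0.4202 0.022  0.0533] 171.01
t 20.200 knob 172.0 cost 2.19mm n 898 knobxy [0.4691 0.0123] tool [0.2874 0.0134 0.336 ] toolang 176.8 r 0.2911 f [-0.1 -0.  -0.3]
```

The tray is at rest, about 1° (2 mm at the knob) from the nib, which is near the measuring error. The riders are in place, so I'm handing in.

```bash
python3 -c "
from rig import env
print(env.close_job())"
```

```text
the job is handed in; nothing more can be done
None
```

The carousel coasted freely for about 6 s at roughly 0.6–1.05 rad/s with the open fingers around the knob, then was brought to rest about 1° from the nib by my measurement, with the cup and soap box upright on the tray and the arm withdrawn; I handed the job in at about 20 s and no verdict came back.

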